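Push a steel tube home in a push-in fitting and set the collar

TASK

Take the steel tube out of its wooden stand and push it, tapered end first, straight down into the larger of the two push-in fittings, past the grip and fully home until it stops solidly, without forcing it. Then pull it gently back just until the fitting's collar has come up, so that the tube is locked, and let go of it, leaving it standing in the fitting. Leave the other things on the bench where they are.

Things in the scene. Friction and masses are not known exactly. Their poses are not given: they have to be found in the camera images.
- tube: Plain round steel tube, 16 mm in diameter, 150 mm long, 0.2 kg, standing upright in the wooden stand at the start. The lower 12 mm taper to 11 mm diameter. Origin: centre of the lower, tapered end; z runs up along the tube. Hold it at 110 to 130 mm above the lower end.
- stand: Fixed light wooden block, 85 x 85 x 55 mm high, with one 18 mm hole, 45 mm deep, in the middle of its top. Origin: centre of the underside, on the bench. The tube's lower end rests on the floor of the hole, 10 mm above the bench.
- fitting: The larger push-in fitting, fixed to the bench: round flange 64 mm across, upright barrel about 40 mm in diameter and 62 mm high with a blanked side port, and on top a flared steel collar (inner diameter 18 mm, widening to 27 mm at its rim; outer diameter 34 mm). Origin: centre of the underside; z up along the upright 18 mm bore. Never push the tube with more than 40 N.
- mouth (a point): Centre of the larger fitting's mouth at the collar's rim, 70 mm above the bench; fixed. The tube drops in freely until its lower end is about 25 mm below the rim; there a sprung grip starts to resist, rising to 8 to 20 N over some 8 mm, then lets the tube slide on at about 7 to 16 N all the way down to the hard stop, where the force climbs past 20 N without further motion.
- collar (a joint): Height of the larger fitting's collar: 0 down, as at the start; 0.0025 (2.5 mm) fully up, where it stops. The grip sits in the collar, so pulling the tube back lifts the collar with a pull of 2 to 4 N; it stays up. A pull of 6 to 7 N shows that it is up; more than 8 N drags the tube through the grip. The tube should still press the seat at the end.
- seat (a joint): How far the tube presses in the soft seat at the bottom of the larger fitting: 0 untouched, 0.005 (5 mm) fully home on the hard stop. Light spring, under 2 N; it follows the tube back up. How deep the hard stop lies differs from fitting to fitting and cannot be seen: fully home, the tube's lower end is anywhere from 42 to 56 mm below the rim.
- small_fitting: The smaller push-in fitting, same flange and barrel height (62 mm; rim 70 mm) but with a narrower collar (10 mm inner, 26 mm outer diameter), too small for the tube. Fixed. Origin: centre of the underside. It may stand on either side of the larger one.
- punch: Steel centre punch, 12 mm thick, 118 mm long, lying on the bench between the two fittings. Origin: centre of its underside. Leave it.
- tape_roll: Small black roll of tape, 62 mm across, 19 mm high. Leave it.
- ball_hammer: Hammer, 292 mm long, 29 mm thick, lying on the bench. Leave it.
- offcut: Plain steel bar offcut, 20 x 85 x 12 mm, lying on the bench. Leave it.
Mind the look-alikes: they are no part of the job. Leave any turquoise look-alike of the tube alone. Leave any pink look-alike of the fitting alone.

How it is judged:
By the outcome, as a careful person would: the job done as asked, in the order asked, and still so for the second after the job is handed in, with the robot touching nothing.
It also fails if it takes over 64 s, if anything falls off the work surface, if the arm or the gripper's body presses on something with over 40 N, if the wrist force passes 120 N, or if a joint passes its speed limit or range.

ROBOT

A 7-joint arm with a two-finger parallel gripper is mounted at the origin on the work surface; the furniture and walls round the work are solid. World frame = base frame: x ahead of the robot, y to its left, z up, the work surface at z = 0. Lengths are in m, angles in rad, forces in N, time in s.
With the tool pointing down it reaches from about 0.425 to 0.925 m from the base axis. Payload 6.8 kg.
Tool frame: the origin (TCP) lies at the very end of the fingers, on their centre line; the grasp point (between the pads) lies 19 mm behind it; y points along the fingers, z is the direction in which the jaws open and shut, and the axes are right-handed (so a half turn about y gives the same grasp; the last joint's range is limited). The gripper opens to 85 mm and grips with 20 to 120 N. Pads are 22 mm wide; open, the fingers measure 114 mm over their backs; the gripper's body (76 mm by 85 mm) begins 54 mm behind the grasp point. The pads swing forward as they close: fully open they stand 13 mm farther back than shut.
Start: joints at [1.218, 0.477, 0.022, 1.555, -0.011, 1.109, -0.083], TCP at [0.164, -0.655, 0.231] pointing down, gripper open.
Joint ranges: [-2.96, 2.96], [-0.34, 2.1], [-1.41, 1.46], [0.24, 2.44], [-1.37, 4.51], [0.17, 1.92], [-2.96, 2.96]. Speed limits (rad/s): [2.39, 2.39, 3.14, 3.14, 3.14, 3.14, 3.14].

INTERFACE

Orientations are given as a unit quaternion [w, x, y, z].
In Python, from station import * gives the robot as it stands.
- The arm moves only by the shell command python3 -m jog 'ROWS' [OPENING] [FORCE]. ROWS is JSON, a list of rows, each a list of 2 entries, a list of its own where there are three numbers: the shift along the tool's x, y, z in mm, then the turn about the tool's y in rad. A call has 1 to 20 rows; each row is the pose to reach, as a shift and turn from the pose commanded when the call began, along the tool's axes at that moment; what a row does not reach only later rows make up. A row lasts 1/12 s, in which the tool goes at most 41.7 mm and 7.16 degrees, less where a joint would pass 70% of its speed; a pose out of reach is approached as far as the arm can. A call with a gripper value outside its range is refused whole. OPENING is the finger opening in mm, from 0 to 85.4, set as the call begins (- or left out, the last holds). The fingers move at their own pace and stop on an object; FORCE is the grip in N (left out, the last holds). Time passes only in rows, so rows that repeat a pose let the fingers close. It gives the time, the measured TCP pose, the force and the opening at its end, in the units of the state.
- get_obs(): the state, without advancing time (a new reading comes with each control period).
- read_camera(name): name is "scene" or "top"; returns a dict with "img" (400x640x3 uint8, red, green, blue), "depth" (400x640 float32, m along the optical axis (not along the pixel's ray), 0 where there is no reading), "fx", "fy", "cx", "cy" (pixels), "rvec" (rotation vector, rad) and "tvec" (3), from world to camera coordinates, as OpenCV has them. Camera axes: x right, y down, z forward; pixel columns grow to the right and rows downward; lengths in m; the calibration is good to about 2 mm. A picture is of the moment at which its call begins.
- hand_in(): hands the job in, once; it reports no verdict.
The state is a dict: "t": time; "q": joint angles; "joint_vel": joint speeds; "joint_torque": joint torques, N m; "eef_pos": TCP position; "tool_rot": TCP orientation; "contact_force": force on the tool from outside, world axes, zero at the start; "torque": the same for the moment, N m; "gripper_width": opening from 0.0 (shut) to 1.0 (fully open).
Only numpy, scipy, OpenCV 4.12 (cv2) and the standard library are available. Lean on these libraries where they do the work, as an engineer would, in place of code of your own. Each camera call takes 0.05 s, during which the arm holds its last target.

## Working session

There is one attempt and no reset: what is moved stays moved. The work goes in short steps, Python scripts to look and compute and a shell command to move; the robot and the scene stay as the last step left them, time stands still between calls to the robot, and variables do not carry over. Pictures are saved under pics/ and viewed, and the job is handed in when it is done.

```bash
mkdir -p pics; ls; python3 - <<'E'
from station import *
import cv2,numpy as np
for n in("scene","top"):
    c=read_camera(n); cv2.imwrite(f"pics/{n}0.png",c["img"][:,:,::-1]); np.savez(f"{n}0.npz",**c)
    R=cv2.Rodrigues(np.array(c["rvec"]))[0]; print(n,c["fx"],c["cx"],c["cy"],-R.T@np.array(c["tvec"]).ravel(),R.round(2).tolist())
print(get_obs())
E
```

```text
pics
scene 420.5544721052682 309.32173637003166 202.9911073941377 [0.11030842 0.51948807 0.68441217] [[-0.63, -0.78, -0.01], [-0.56, 0.46, -0.7], [0.54, -0.43, -0.72]]
top 467.296172856634 322.37647378058386 192.11012751325893 [0.43802295 0.15976618 0.977475  ] [[0.0, -1.0, -0.01], [-0.99, -0.0, -0.15], [0.15, 0.01, -0.99]]
{'t': 0.1, 'q': array([ 1.21790897,  0.47775338,  0.02236951,  1.55633545, -0.01151807,
        1.10931797, -0.08307035]), 'joint_vel': array([-0.00044002, -0.00115154,  0.00062913, -0.0031767 , -0.00044449,
       -0.00110549, -0.00230149]), 'joint_torque': array([ 4.73784108e-03, -5.97756457e+01,  1.61322344e+00, -2.81953919e+01,
        1.27287905e-02,  4.95780056e-03, -1.65163993e-05]), 'eef_pos': array([ 0.16343516, -0.65436526,  0.2304066 ]), 'tool_rot': array([ 0.08622108, -0.0864504 ,  0.70240091, -0.70123121]), 'contact_force': array([ 0.40694088, -0.30655374, -0.25309885]), 'torque': array([ 0.02570463,  0.06723724, -0.01981465]), 'gripper_width': 0.9978751769662464}
```

View pics/scene0.png

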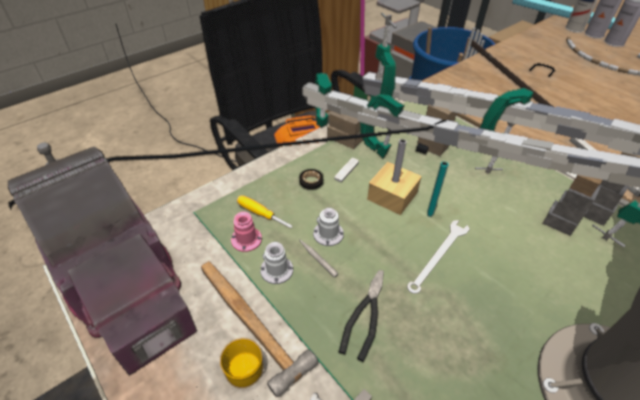

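View pics/top0.png

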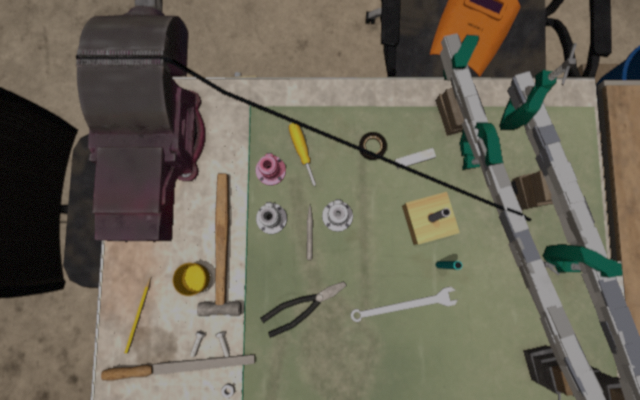

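```bash
cat > h.py <<'E'
import numpy as np,cv2
def load(f): return dict(np.load(f))
def pt(c,u,v,d=None,z=None):
    R=cv2.Rodrigues(np.array(c["rvec"]))[0]; t=np.array(c["tvec"]).ravel()
    r=np.array([(u-c["cx"])/c["fx"],(v-c["cy"])/c["fy"],1.])
    C=-R.T@t; w=R.T@r
    if z is not None: return C+w*(z-C[2])/w[2]
    return C+w*d
def cloud(c):
    v,u=np.mgrid[:400,:640]; D=c["depth"]
    R=cv2.Rodrigues(np.array(c["rvec"]))[0]; t=np.array(c["tvec"]).ravel()
    P=np.stack([(u-c["cx"])/c["fx"]*D,(v-c["cy"])/c["fy"]*D,D],-1)
    return (P-t)@R
def tri(c1,p1,c2,p2):
    Ps=[]
    for c in(c1,c2):
        R=cv2.Rodrigues(np.array(c["rvec"]))[0]; K=np.array([[c["fx"],0,c["cx"]],[0,c["fy"],c["cy"]],[0,0,1]],float)
        Ps.append(K@np.c_[R,np.array(c["tvec"]).ravel()])
    X=cv2.triangulatePoints(Ps[0],Ps[1],np.array(p1,float).reshape(2,1),np.array(p2,float).reshape(2,1)).ravel()
    return X[:3]/X[3]
E
python3 - <<'E'
from h import *
for n,bs in(("scene",[(215,180,360,300),(355,120,465,230)]),("top",[(240,140,370,260),(395,180,475,280)])):
    c=load(n+"0.npz"); 
    for i,(a,b,e,f) in enumerate(bs):
        cv2.imwrite(f"pics/{n}_c{i}.png",cv2.resize(c["img"][b:f,a:e,::-1],None,fx=5,fy=5,interpolation=cv2.INTER_CUBIC))
c=load("top0.npz");P=cloud(c)
for u,v in[(300,115),(200,72),(372,144),(440,183),(500,208),(470,90),(490,150),(520,210),(550,290),(530,90),(560,180),(610,300),(440,210),(450,265),(338,213),(271,215),(270,165),(150,150)]:
    print(u,v,P[v,u].round(3))
cs=load("scene0.npz");S=cloud(cs)
for u,v in[(150,156),(250,150),(380,130),(330,100),(450,110),(600,150),(400,150),(390,50),(500,105)]: print('s',u,v,S[v,u].round(3))
E
```

```text
300 115 [ 0.751  0.214 -0.001]
200 72 [ 1.205  0.675 -0.849]
372 144 [0.686 0.059 0.002]
440 183 [ 0.576 -0.045  0.154]
500 208 [ 0.533 -0.154  0.143]
470 90 [ 0.761 -0.116  0.123]
490 150 [ 0.634 -0.134  0.164]
520 210 [ 0.529 -0.187  0.148]
550 290 [ 0.39  -0.223  0.166]
530 90 [ 0.749 -0.216  0.155]
560 180 [ 0.579 -0.25   0.172]
610 300 [ 0.377 -0.302  0.202]
440 210 [ 0.53  -0.048  0.136]
450 265 [ 0.432 -0.065  0.128]
338 213 [0.537 0.133 0.01 ]
271 215 [0.53  0.269 0.032]
270 165 [0.639 0.276 0.006]
150 150 [0.637 0.478 0.15 ]
s 150 156 [0.749 0.377 0.202]
s 250 150 [ 1.045  0.014 -0.153]
s 380 130 [ 0.72  -0.213  0.002]
s 330 100 [ 0.793 -0.093  0.107]
s 450 110 [ 0.557 -0.256  0.13 ]
s 600 150 [ 0.303 -0.581  0.003]
s 400 150 [ 0.522 -0.046  0.14 ]
s 390 50 [ 0.732 -0.223  0.22 ]
s 500 105 [ 0.445 -0.248  0.202]
```

```bash
python3 - <<'E'
from h import *
import numpy as np
ims=[cv2.resize(cv2.imread(f"pics/{a}.png"),(400,300)) for a in("scene_c0","scene_c1","top_c0","top_c1")]
cv2.imwrite("pics/m.png",np.vstack([np.hstack(ims[:2]),np.hstack(ims[2:])]))
E
```

```text
(no output)
```

View pics/m.png

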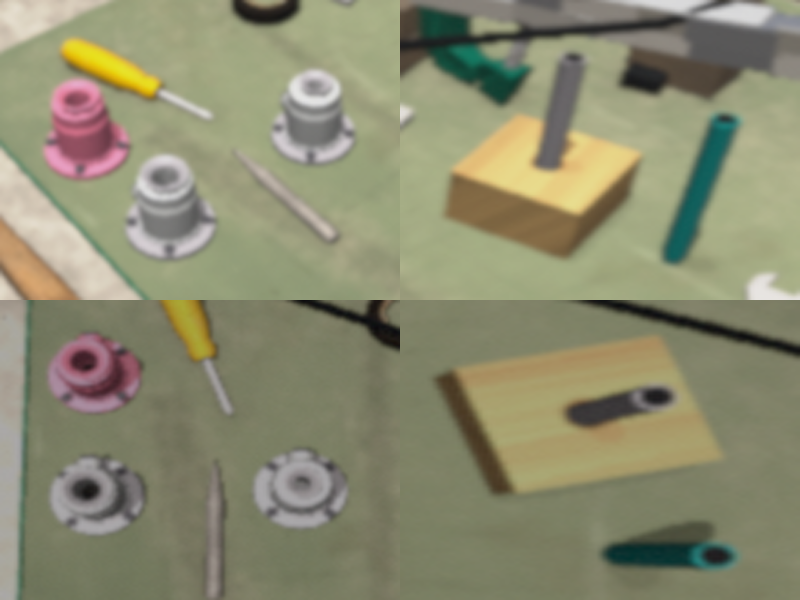

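```bash
python3 - <<'E'
from h import *
def crop(n,a,b,e,f,k,o):
    c=load(n+"0.npz"); im=cv2.resize(c["img"][b:f,a:e,::-1],None,fx=k,fy=k,interpolation=cv2.INTER_CUBIC)
    for u in range(a,e,5):
        cv2.line(im,(int((u-a+.5)*k),0),(int((u-a+.5)*k),6 if u%10 else 14),(0,0,255),1)
        if u%10==0: cv2.putText(im,str(u),((u-a)*k-8,26),0,.4,(0,0,255),1)
    for v in range(b,f,5):
        cv2.line(im,(0,int((v-b+.5)*k)),(6 if v%10 else 14,int((v-b+.5)*k)),(0,0,255),1)
        if v%10==0: cv2.putText(im,str(v),(16,(v-b)*k+12),0,.4,(0,0,255),1)
    return im
A=crop("top",250,190,300,240,8,0);B=crop("top",315,190,365,240,8,0)
cv2.imwrite("pics/f_top.png",np.hstack([A,B]))
A=crop("scene",253,235,303,285,8,0);B=crop("scene",305,200,355,250,8,0)
cv2.imwrite("pics/f_sc.png",np.hstack([A,B]))
A=crop("top",405,190,465,250,6,0);B=crop("scene",365,135,425,215,6,0);
A=cv2.copyMakeBorder(A,0,B.shape[0]-A.shape[0],0,0,0)
cv2.imwrite("pics/tube.png",np.hstack([A,B]))
c=load("scene0.npz");P=cloud(c);T=load("top0.npz");Q=cloud(T)
for (u0,v0,u1,v1,Z,n) in[(110,155,440,125,P,c)]:
    for u in range(120,460,30):
        for v in range(110,165):
            if n["img"][v,u].max()<35 and .05<Z[v,u,2]<.5: print(u,v,Z[v,u].round(3));break
print()
for u in range(190,530,25):
    v0=int(57+(u-180)*(217-57)/(525-180))
    vs=[v for v in range(v0-12,v0+12) if T["img"][v,u].max()<35]
    if vs: print(u,vs,Q[vs[len(vs)//2],u].round(3))
E
```

```text
240 149 [0.686 0.229 0.182]
270 145 [0.665 0.175 0.177]
360 136 [ 0.595 -0.001  0.155]

190 [70, 71, 72] [0.766 0.396 0.201]
290 [119] [0.685 0.222 0.183]
315 [129, 130] [0.667 0.178 0.178]
340 [140, 141] [0.647 0.133 0.176]
365 [135, 136, 137, 150, 151, 152, 153] [0.632 0.089 0.171]
390 [161, 162] [0.612 0.045 0.167]
415 [171, 172] [ 0.596 -0.001  0.157]
440 [182] [ 0.578 -0.046  0.153]
465 [192, 193] [ 0.56  -0.092  0.145]
490 [203] [ 0.542 -0.136  0.144]
```

View pics/f_top.png

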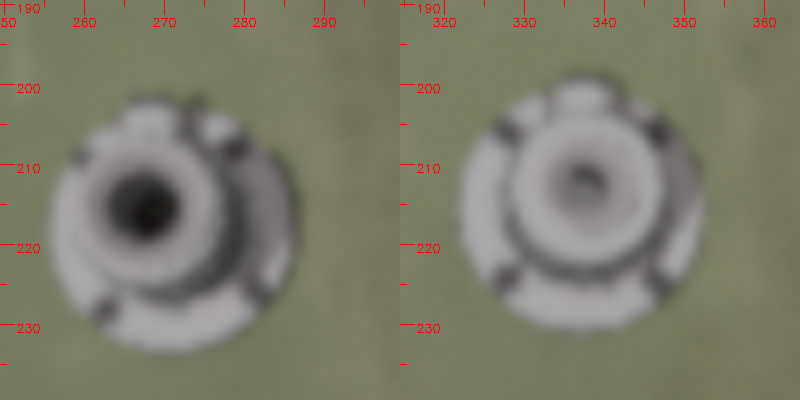

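View pics/f_sc.png

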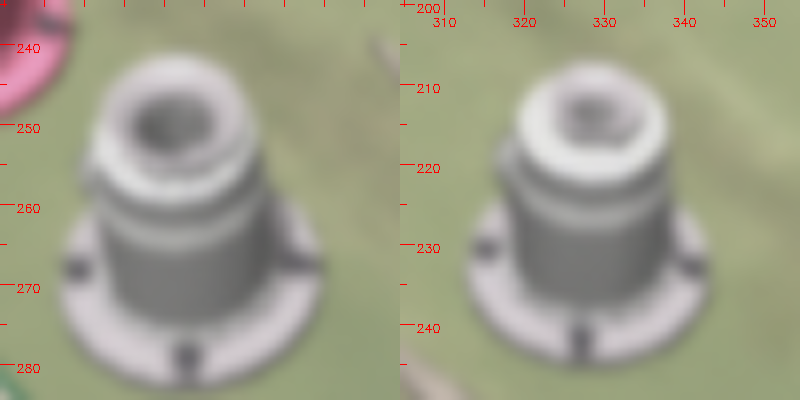

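View pics/tube.png

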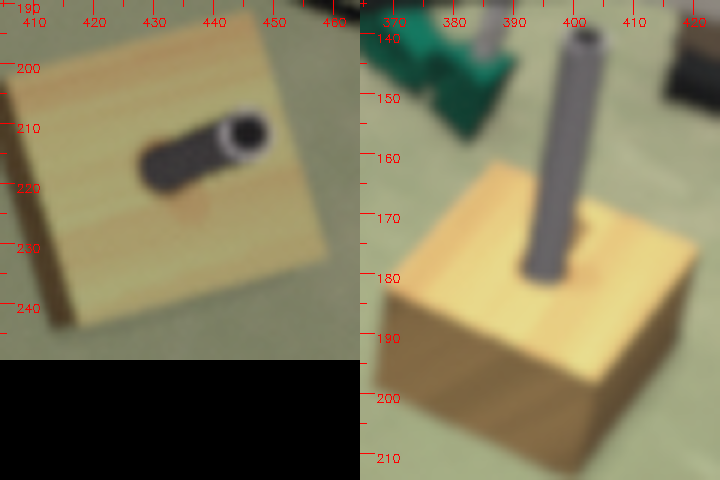

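```bash
cat >> h.py <<'E'
def proj(c,X):
    K=np.array([[c["fx"],0,c["cx"]],[0,c["fy"],c["cy"]],[0,0,1]],float)
    return cv2.projectPoints(np.array(X,float).reshape(-1,3),np.array(c["rvec"],float),np.array(c["tvec"],float),K,None)[0].reshape(-1,2)
def circ(x,y,z,r):
    a=np.linspace(0,2*np.pi,73); return np.c_[x+r*np.cos(a),y+r*np.sin(a),0*a+z]
def overlay(c,box,k,curves):
    a,b,e,f=box; im=cv2.resize(c["img"][b:f,a:e,::-1],None,fx=k,fy=k,interpolation=cv2.INTER_CUBIC)
    for X,col in curves:
        p=((proj(c,X)-[a,b]+.5)*k).round().astype(np.int32); cv2.polylines(im,[p],False,col,1)
    return im
E
python3 - <<'E'
from h import *
s,t=load("scene0.npz"),load("top0.npz")
P=cloud(t)
# flange from top
print("flange top view", pt(t,271.2,217.5,z=.006))
print("mouth tri",tri(s,(253+173/8-.5,235+120/8-.5),t,(250+150/8-.5,190+207/8-.5)))
print("tube top tri",tri(s,(365+222.5*1/6*1-.5+ (0)  ,135+40/6-.5),t,(405+243/6-.5,190+133/6-.5)))
# depth-based: pixels of bench
x,y=pt(t,271.2,217.5,z=.006)[:2]
R=(0,0,255);G=(0,200,0);B=(255,0,0);Y=(0,255,255)
cu=[(circ(x,y,0.005,.032),R),(circ(x,y,.07,.017),G),(circ(x,y,.07,.0135),B),(circ(x,y,.06,.009),Y)]
cv2.imwrite("pics/ov1.png",np.hstack([overlay(t,(250,190,300,240),8,cu),overlay(s,(253,235,303,285),8,cu)]))
E
```

```text
flange top view [0.52739238 0.27180763 0.006     ]
mouth tri [0.52682256 0.27163077 0.06514311]
tube top tri [ 0.52487638 -0.05085212  0.15887418]
```

View pics/ov1.png

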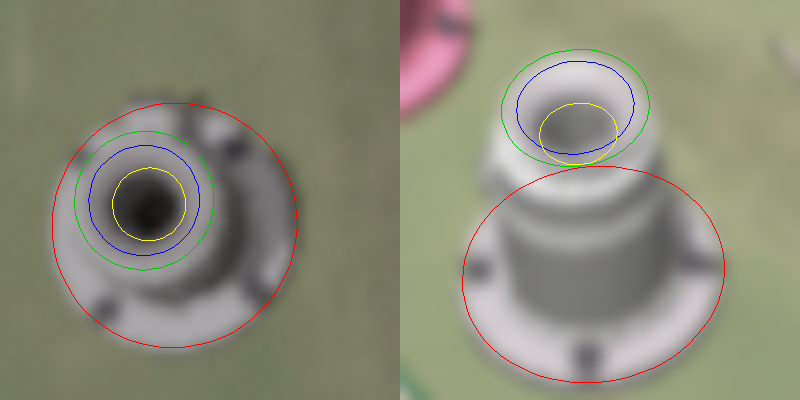

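```bash
cat >> h.py <<'E'
from scipy.spatial.transform import Rotation as Rt
def rot(o):
    q=o["tool_rot"]; return Rt.from_quat([q[1],q[2],q[3],q[0]]).as_matrix()
def rep(o):
    M=rot(o); print("t",round(o["t"],2),"p",(o["eef_pos"]*1000).round(1),"F",o["contact_force"].round(2),"w",round(o["gripper_width"]*85.4,1),"q",o["q"].round(2)); print("x",M[:,0].round(3),"y",M[:,1].round(3),"z",M[:,2].round(3))
    return M
def go(o,target):
    M=rot(o); print("shift mm",((M.T@(np.array(target)-o["eef_pos"]))*1000).round(1))
E
python3 - <<'E'
from station import *
from h import *
o=get_obs();M=rep(o)
for n in("scene","top"):
    P=cloud(load(n+"0.npz")).reshape(-1,3)
    for y0 in np.arange(-.8,.45,.1):
        m=(P[:,1]>y0)&(P[:,1]<=y0+.1)&(P[:,0]>.1)&(P[:,0]<.8)&(P[:,2]<.9)
        if m.sum()>50: i=np.argmax(np.where(m,P[:,2],-9)); print(n,y0.round(1),P[i].round(3),m.sum())
E
```

```text
t 0.1 p [ 163.4 -654.4  230.4] F [ 0.41 -0.31 -0.25] w 85.2 q [ 1.22  0.48  0.02  1.56 -0.01  1.11 -0.08]
x [-0.97  -0.242  0.   ] y [-0.001  0.002 -1.   ] z [ 0.242 -0.97  -0.002]
scene -0.8 [ 0.733 -0.754  0.027] 2412
scene -0.7 [ 0.497 -0.65   0.027] 1290
scene -0.6 [ 0.341 -0.557  0.021] 1158
scene -0.5 [ 0.181 -0.488  0.019] 965
scene -0.4 [ 0.233 -0.349  0.225] 7074
scene -0.3 [ 0.739 -0.208  0.304] 18784
scene -0.2 [ 0.741 -0.2    0.232] 13317
scene -0.1 [ 0.518 -0.045  0.164] 13750
scene -0.0 [0.635 0.096 0.171] 13857
scene 0.1 [0.669 0.192 0.184] 15586
scene 0.2 [0.712 0.3   0.195] 14821
scene 0.3 [0.764 0.4   0.205] 13580
scene 0.4 [0.777 0.46  0.217] 15187
top -0.6 [ 0.773 -0.514  0.003] 650
top -0.5 [ 0.557 -0.417  0.008] 8528
top -0.4 [ 0.43  -0.306  0.224] 9525
top -0.3 [ 0.741 -0.219  0.304] 21668
top -0.2 [ 0.726 -0.2    0.227] 17813
top -0.1 [ 0.527 -0.052  0.163] 15702
top -0.0 [0.634 0.1   0.173] 14778
top 0.1 [0.677 0.199 0.185] 14773
top 0.2 [0.71  0.292 0.196] 14747
top 0.3 [0.76  0.391 0.206] 14870
top 0.4 [0.771 0.462 0.219] 20919
```

```bash
python3 -m jog '[[[0,-40,0],0],[[0,-80,0],0],[[-10,-100,-10],0],[[-35,-100,-35],0.0],[[-64,-100,-64],0.1],[[-93,-100,-93],0.2],[[-122,-100,-122],0.3],[[-151,-100,-151],0.4],[[-180,-100,-180],0.5],[[-209,-100,-209],0.5],[[-238,-100,-238],0.5],[[-267,-100,-267],0.5],[[-296,-100,-296],0.5],[[-325,-100,-325],0.5],[[-354,-100,-354],0.5],[[-383,-100,-383],0.5],[[-412,-100,-412],0.5],[[-441,-100,-441],0.5],[[-470,-100,-470],0.5],[[-490,-100,-491],0.5]]' 45 60; python3 - <<'E'
from station import *
from h import *
o=get_obs();rep(o);go(o,[.525,-.051,.25])
E
```

```text
t: 1.77
eef_pos: [0.5211, -0.0558, 0.3312]
tool_rot: [-0.089, 0.089, 0.702, -0.701]
contact_force: [-0.0, -0.3, -1.0]
gripper_width: 0.528
t 1.77 p [521.1 -55.8 331.2] F [-0.01 -0.27 -1.01] w 45.1 q [ 0.34  0.17 -0.4   1.76  0.07  1.22 -1.9 ]
x [-0.968  0.249  0.   ] y [ 0.     0.001 -1.   ] z [-0.249 -0.968 -0.001]
shift mm [-2.6 81.2 -5.5]
```

```bash
python3 -m jog '[[[-1,35,-3],0],[[-2.6,75,-5.5],0],[[-2.6,115,-5.5],0],[[-2.6,146,-5.5],0],[[-2.6,146,-5.5],0],[[-2.6,146,-5.5],0]]'; python3 - <<'E'
from station import *
from h import *
o=get_obs();rep(o);go(o,[.525,-.051,.111])
ims=[]
for n,b in(("scene",(350,80,450,200)),("top",(390,160,490,280))):
    c=read_camera(n);np.savez(n+"1.npz",**c);ims.append(overlay(c,b,4,[(circ(.525,-.051,.16,.008),(0,0,255))]))
cv2.imwrite("pics/a1.png",np.hstack(ims))
E
```

```text
t: 2.27
eef_pos: [0.5228, -0.0551, 0.1844]
tool_rot: [0.091, -0.089, -0.701, 0.701]
contact_force: [-0.0, -0.1, 0.9]
gripper_width: 0.53
t 2.27 p [522.8 -55.1 184.4] F [-0.01 -0.11  0.93] w 45.3 q [ 0.31  0.32 -0.39  1.93  0.15  0.92 -1.98]
x [-0.968  0.252  0.004] y [-0.004  0.    -1.   ] z [-0.252 -0.968  0.001]
shift mm [-1.4 73.3 -4.5]
```

View pics/a1.png

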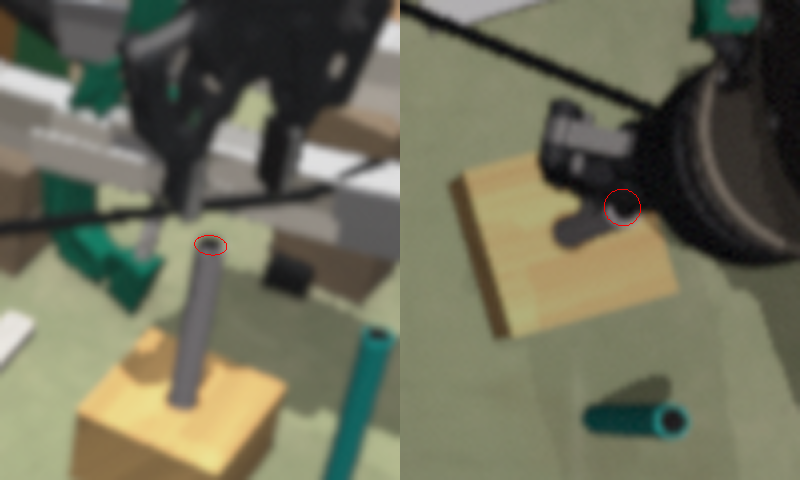

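```bash
python3 -m jog '[[[-1.4,5,-4.5],0],[[-1.4,25,-4.5],0],[[-1.4,45,-4.5],0],[[-1.4,60,-4.5],0],[[-1.4,70,-4.5],0],[[-1.4,73,-4.5],0],[[-1.4,73,-4.5],0],[[-1.4,73,-4.5],0]]'; python3 - <<'E'
from station import *
from h import *
o=get_obs();rep(o);go(o,[.525,-.051,.111])
ims=[]
for n,b in(("scene",(350,80,450,200)),("top",(390,160,490,280))):
    c=read_camera(n);np.savez(n+"1.npz",**c);ims.append(overlay(c,b,4,[]))
cv2.imwrite("pics/a2.png",np.hstack(ims))
E
```

```text
t: 3.03
eef_pos: [0.5273, -0.051, 0.1134]
tool_rot: [-0.089, 0.091, 0.701, -0.701]
contact_force: [-0.0, -0.2, 0.4]
gripper_width: 0.525
t 3.03 p [527.3 -51.  113.4] F [-0.02 -0.21  0.43] w 44.8 q [ 0.28  0.42 -0.37  1.99  0.21  0.77 -2.04]
x [-0.968  0.252 -0.002] y [ 0.002 -0.    -1.   ] z [-0.252 -0.968 -0.   ]
shift mm [2.3 2.4 0.6]
```

View pics/a2.png

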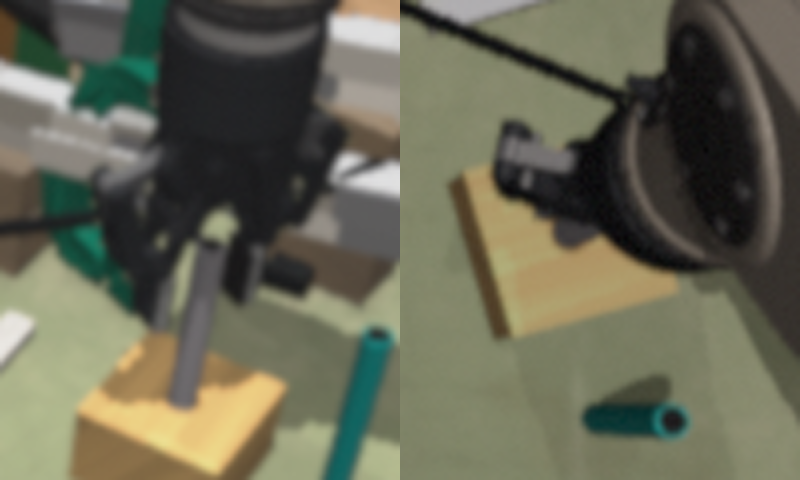

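```bash
python3 -m jog '[[[1,1,0],0],[[1,2,0],0],[[1,2,0],0],[[1,2,0],0]]'; python3 -m jog '[[[0,0,0],0],[[0,0,0],0],[[0,0,0],0],[[0,0,0],0],[[0,0,0],0],[[0,0,0],0],[[0,0,0],0],[[0,0,0],0]]' 10 90; python3 - <<'E'
from station import *
from h import *
o=get_obs();rep(o)
E
```

```text
t: 3.47
eef_pos: [0.5254, -0.0509, 0.1104]
tool_rot: [0.09, -0.09, -0.701, 0.701]
contact_force: [-0.4, -0.4, -0.1]
gripper_width: 0.527
t: 4.13
eef_pos: [0.5255, -0.0512, 0.1105]
tool_rot: [0.09, -0.09, -0.701, 0.702]
contact_force: [-0.2, -2.9, 4.5]
gripper_width: 0.163
t 4.13 p [525.5 -51.2 110.5] F [-0.16 -2.89  4.45] w 13.9 q [ 0.28  0.42 -0.37  1.99  0.21  0.77 -2.04]
x [-0.968  0.253 -0.   ] y [ 0. -0. -1.] z [-0.253 -0.968  0.   ]
```

```bash
python3 -m jog '[[[0,-5,0],0],[[0,-15,0],0],[[0,-25,0],0],[[0,-40,0],0],[[0,-60,0],0],[[0,-80,0],0],[[0,-95,0],0],[[0,-100,0],0],[[0,-100,0],0],[[0,-100,0],0],[[0,-100,0],0]]'; python3 - <<'E'
from station import *
from h import *
o=get_obs();rep(o);
go(o,[.5265,.2716,.2105])
ims=[]
for n,b in(("scene",(350,50,450,200)),("top",(390,160,490,310))):
    c=read_camera(n);np.savez(n+"2.npz",**c);ims.append(overlay(c,b,4,[]))
cv2.imwrite("pics/a3.png",np.hstack(ims))
E
```

```text
t: 5.05
eef_pos: [0.5246, -0.0508, 0.2093]
tool_rot: [0.091, -0.089, -0.701, 0.701]
contact_force: [-0.9, 0.6, -2.7]
gripper_width: 0.167
t 5.05 p [524.6 -50.8 209.3] F [-0.86  0.58 -2.71] w 14.2 q [ 0.32  0.29 -0.4   1.91  0.13  0.97 -1.97]
x [-0.968  0.252  0.002] y [-0.002  0.    -1.   ] z [-0.252 -0.968  0.   ]
shift mm [  79.5   -1.2 -312.4]
```

View pics/a3.png

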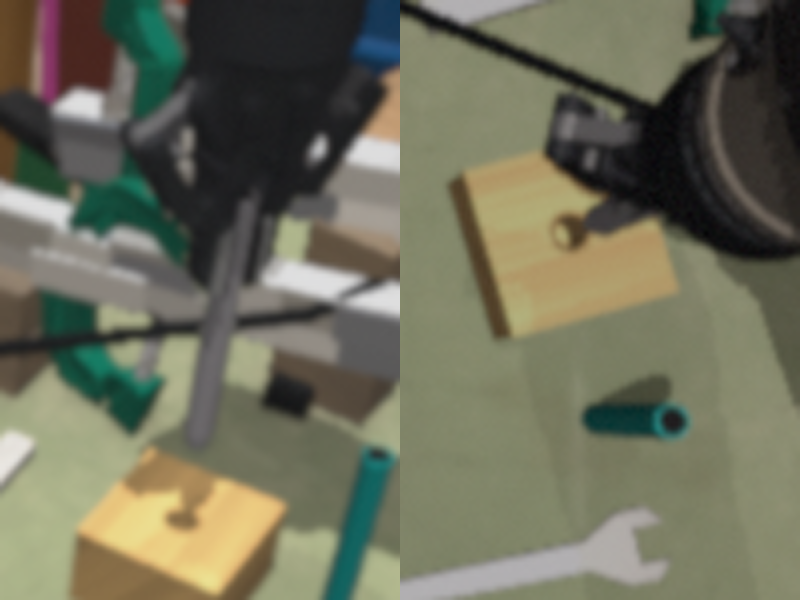

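```bash
python3 -m jog '[[[2,-1,-8],0],[[6,-2,-24],-0.05],[[12,-2,-48],-0.1],[[18,-2,-72],-0.16],[[25,-2,-98],-0.22],[[32,-2,-126],-0.28],[[39,-2,-154],-0.34],[[46,-2,-182],-0.4],[[53,-2,-210],-0.46],[[60,-2,-236],-0.52],[[66,-2,-260],-0.58],[[71,-2,-280],-0.6],[[76,-2,-299],-0.6],[[79,-2,-309],-0.6],[[79.5,-2,-312.4],-0.6],[[79.5,-2,-312.4],-0.6],[[79.5,-2,-312.4],-0.6],[[79.5,-2,-312.4],-0.6]]'; cat > look.py <<'E'
from station import *
from h import *
import sys
o=get_obs();rep(o)
s,t=[read_camera(n) for n in("scene","top")]
k=sys.argv[1];np.savez(f"s{k}.npz",**s);np.savez(f"t{k}.npz",**t)
cv2.imwrite(f"pics/l{k}.png",np.hstack([overlay(s,(230,150,310,290),5,[]),overlay(t,(230,130,310,270),5,[])])[:600])
E
python3 look.py 3; python3 - <<'E'
from h import *
E
```

```text
t: 6.65
eef_pos: [0.5277, 0.2699, 0.2121]
tool_rot: [-0.121, 0.121, -0.696, 0.697]
contact_force: [0.0, -0.7, -2.8]
gripper_width: 0.162
t 6.65 p [527.7 269.9 212.1] F [ 0.02 -0.68 -2.81] w 13.9 q [-0.11  0.43 -0.61  1.75  0.28  1.06 -2.04]
x [-0.942 -0.336  0.   ] y [-0.    -0.001 -1.   ] z [ 0.336 -0.942  0.001]
```

View pics/l3.png

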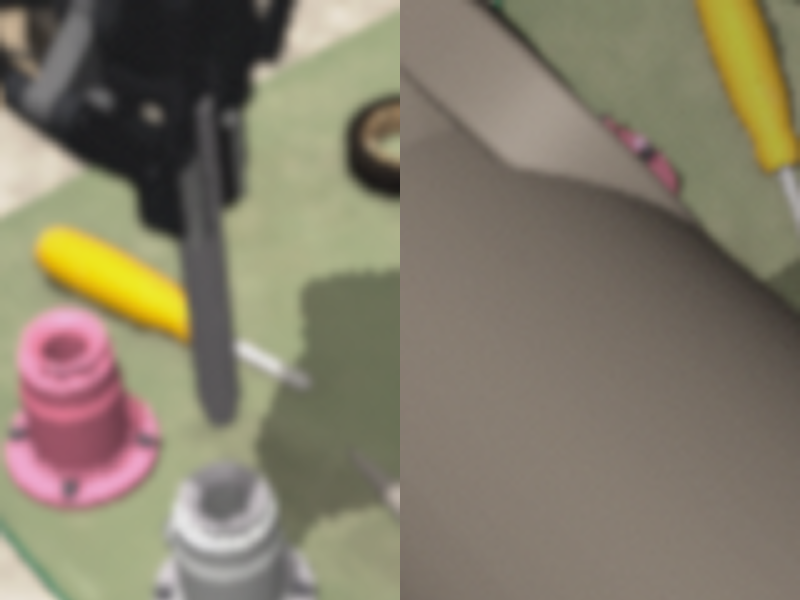

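```bash
cat > ov.py <<'E'
from h import *
import sys
k,x,y,zt=sys.argv[1],*map(float,sys.argv[2:5])
s=load(f"s{k}.npz");R=(0,0,255);G=(0,255,0);B=(255,0,0)
C=np.array([.1103,.5195]);d=np.array([x,y])-C;d/=np.linalg.norm(d);n=np.array([-d[1],d[0]])*.008
L=[(np.array([[x+e*n[0],y+e*n[1],zt+.012],[x+e*n[0],y+e*n[1],zt+.15]]),R) for e in(-1,1)]
fx,fy=.5265,.2716
cv2.imwrite(f"pics/ov{k}.png",overlay(s,(250,160,310,260),6,L+[(circ(x,y,zt,.0055),R),(circ(fx,fy,.07,.0135),B),(circ(fx,fy,.07,.017),G),(circ(x,y,.07,.008),R)]))
E
python3 ov.py 3 .5275 .2701 .112
```

```text
(no output)
```

View pics/ov3.png

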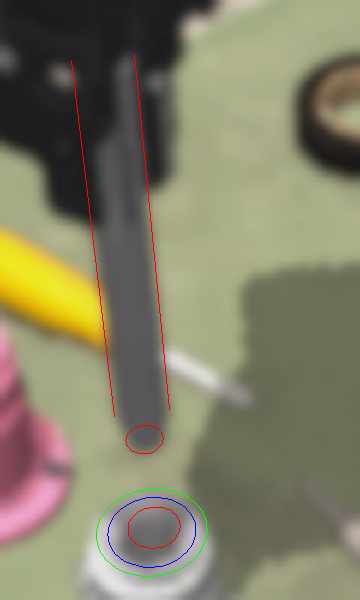

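```bash
python3 -m jog '[[[0.5,0,-2],0],[[0.5,8,-2],0],[[0.5,20,-2],0],[[0.5,32,-2],0],[[0.5,40,-2],0],[[0.5,45,-2],0],[[0.5,48,-2],0],[[0.5,48,-2],0],[[0.5,48,-2],0],[[0.5,48,-2],0]]'; python3 look.py 4;python3 - <<'E'
from h import *
s=load("s4.npz");cv2.imwrite("pics/z4.png",overlay(s,(250,200,310,270),8,[]))
E
```

```text
t: 7.58
eef_pos: [0.5265, 0.2735, 0.1648]
tool_rot: [0.122, -0.121, 0.697, -0.696]
contact_force: [-0.2, -0.1, -1.7]
gripper_width: 0.164
t 7.58 p [526.5 273.5 164.8] F [-0.2  -0.12 -1.69] w 14.0 q [-0.13  0.48 -0.59  1.79  0.32  0.97 -2.08]
x [-0.941 -0.338 -0.001] y [ 0.001  0.001 -1.   ] z [ 0.338 -0.941 -0.   ]
```

View pics/z4.png

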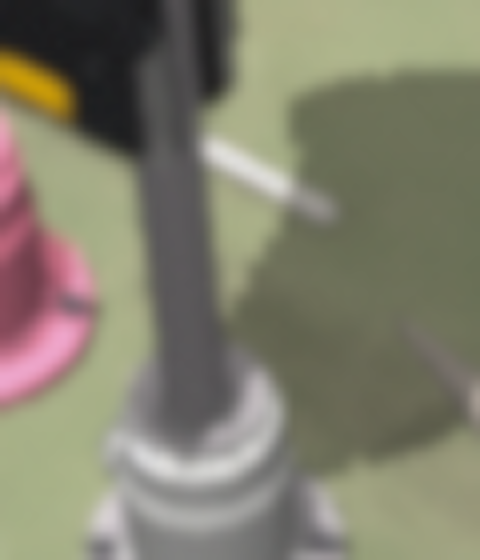

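```bash
python3 -m jog '[[[0.5,0,0.8],0],[[0.5,1,1.6],0],[[0.5,4,1.6],0],[[0.5,8,1.6],0],[[0.5,11,1.6],0],[[0.5,11,1.6],0],[[0.5,11,1.6],0]]'; python3 look.py 5;python3 - <<'E'
from h import *
s=load("s5.npz");cv2.imwrite("pics/z5.png",overlay(s,(250,200,310,270),8,[]))
E
```

```text
t: 8.27
eef_pos: [0.5262, 0.2717, 0.153]
tool_rot: [0.121, -0.121, 0.697, -0.697]
contact_force: [0.4, -0.3, -2.0]
gripper_width: 0.164
t 8.27 p [526.2 271.7 153. ] F [ 0.38 -0.26 -1.96] w 14.0 q [-0.14  0.49 -0.59  1.8   0.33  0.95 -2.09]
x [-0.941 -0.338  0.   ] y [-0.  0. -1.] z [ 0.338 -0.941 -0.   ]
```

View pics/z5.png

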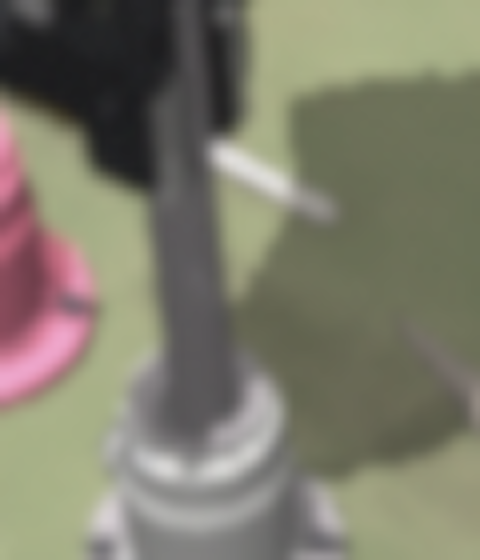

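```bash
for i in 1 2 3; do :; done; python3 -m jog '[[[0,1.5,0],0],[[0,3,0],0],[[0,4.5,0],0],[[0,6,0],0],[[0,6,0],0],[[0,6,0],0]]'; python3 -m jog '[[[0,1,0],0],[[0,2,0],0],[[0,3,0],0],[[0,3,0],0],[[0,3,0],0]]'
```

```text
t: 8.87
eef_pos: [0.5265, 0.2719, 0.1473]
tool_rot: [0.122, -0.121, 0.697, -0.696]
contact_force: [0.3, 2.4, -2.7]
gripper_width: 0.161
t: 9.28
eef_pos: [0.5264, 0.2721, 0.1445]
tool_rot: [0.122, -0.121, 0.697, -0.696]
contact_force: [0.7, 3.0, -0.4]
gripper_width: 0.158
```

```bash
python3 -m jog '[[[0,1,-0.6],0],[[0,2,-0.6],0],[[0,3,-0.6],0],[[0,3,-0.6],0],[[0,3,-0.6],0]]'; python3 -m jog '[[[0,1,0],0],[[0,2,0],0],[[0,3,0],0],[[0,3,0],0],[[0,3,0],0]]'
```

```text
t: 9.7
eef_pos: [0.5266, 0.2724, 0.1419]
tool_rot: [0.122, -0.121, 0.697, -0.697]
contact_force: [0.7, 2.1, 4.9]
gripper_width: 0.163
t: 10.12
eef_pos: [0.5272, 0.2728, 0.1405]
tool_rot: [0.122, -0.12, 0.697, -0.697]
contact_force: [-1.3, -0.6, 16.1]
gripper_width: 0.164
```

```bash
python3 -m jog '[[[0,1,0],0],[[0,1,0],0],[[0,1,0],0]]'; python3 -m jog '[[[0,1,0],0],[[0,1,0],0],[[0,1,0],0]]'
```

```text
t: 10.37
eef_pos: [0.5274, 0.2729, 0.14]
tool_rot: [0.122, -0.12, 0.697, -0.697]
contact_force: [-0.9, -0.7, 18.5]
gripper_width: 0.161
t: 10.62
eef_pos: [0.5275, 0.2729, 0.1389]
tool_rot: [0.123, -0.12, 0.697, -0.696]
contact_force: [-0.5, -0.0, 17.0]
gripper_width: 0.165
```

```bash
python3 -m jog '[[[0,1,0],0],[[0,1,0],0],[[0,1,0],0]]'; python3 -m jog '[[[0,1,0],0],[[0,1,0],0],[[0,1,0],0]]';python3 -m jog '[[[0,1,0],0],[[0,1,0],0],[[0,1,0],0]]'; python3 look.py 6; python3 - <<'E'
from h import *
s=load("s6.npz");cv2.imwrite("pics/z6.png",overlay(s,(250,170,310,270),6,[]))
E
```

```text
t: 10.87
eef_pos: [0.5274, 0.2728, 0.1374]
tool_rot: [0.122, -0.12, 0.697, -0.696]
contact_force: [0.3, 0.4, 12.9]
gripper_width: 0.161
t: 11.12
eef_pos: [0.5273, 0.2727, 0.1359]
tool_rot: [0.122, -0.12, 0.697, -0.696]
contact_force: [0.4, 1.5, 10.6]
gripper_width: 0.166
t: 11.37
eef_pos: [0.5272, 0.2726, 0.1348]
tool_rot: [0.122, -0.12, 0.697, -0.697]
contact_force: [1.2, 2.2, 10.3]
gripper_width: 0.166
t 11.37 p [527.2 272.6 134.8] F [ 1.17  2.24 10.28] w 14.2 q [-0.15  0.51 -0.58  1.81  0.35  0.91 -2.1 ]
x [-0.941 -0.338 -0.003] y [ 0.003  0.001 -1.   ] z [ 0.338 -0.941  0.   ]
```

View pics/z6.png

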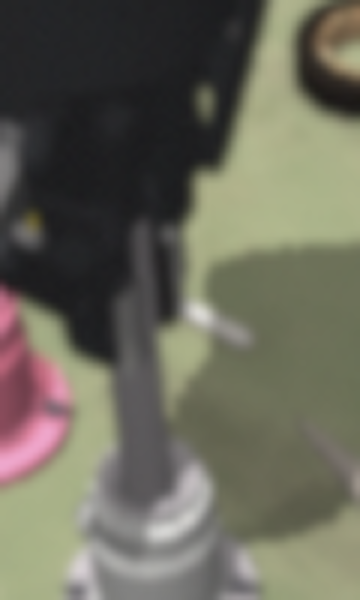

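```bash
python3 -m jog '[[[-0.2,1,-0.3],0],[[-0.2,2,-0.4],0],[[-0.2,3,-0.4],0],[[-0.2,4,-0.4],0],[[-0.2,4,-0.4],0],[[-0.2,4,-0.4],0]]'; for k in 1; do python3 -m jog '[[[0,0.7,0],0],[[0,1.4,0],0],[[0,2,0],0],[[0,2,0],0]]'; done; python3 -m jog '[[[0,0.7,0],0],[[0,1.4,0],0],[[0,1.4,0],0]]'
```

```text
t: 11.97
eef_pos: [0.5272, 0.2727, 0.1307]
tool_rot: [-0.122, 0.12, -0.697, 0.697]
contact_force: [0.6, 0.3, 9.6]
gripper_width: 0.16
t: 12.3
eef_pos: [0.5273, 0.2728, 0.129]
tool_rot: [-0.122, 0.12, -0.697, 0.697]
contact_force: [0.1, 1.0, 11.0]
gripper_width: 0.16
t: 12.55
eef_pos: [0.5273, 0.2728, 0.1276]
tool_rot: [-0.122, 0.12, -0.697, 0.697]
contact_force: [0.6, 0.4, 12.0]
gripper_width: 0.163
```

```bash
python3 -m jog '[[[0,0.5,0],0],[[0,1,0],0],[[0,1,0],0]]' | grep -E 'pos|force'; python3 -m jog '[[[0,0.5,0],0],[[0,1,0],0],[[0,1,0],0]]' | grep -E 'pos|force'
```

```text
eef_pos: [0.5273, 0.2728, 0.1266]
contact_force: [0.2, -0.3, 13.3]
eef_pos: [0.5276, 0.2729, 0.1262]
contact_force: [-0.7, -1.2, 16.6]
```

```bash
python3 -m jog '[[[0,0.5,0],0],[[0,1,0],0],[[0,1,0],0]]' | grep -E 'pos|force'
```

```text
eef_pos: [0.5278, 0.2731, 0.1258]
contact_force: [-2.0, -2.0, 20.7]
```

```bash
python3 -m jog '[[[0,0.5,0],0],[[0,1,0],0],[[0,1,0],0]]' | grep -E 'pos|force'; python3 look.py 7; python3 - <<'E'
from h import *
s=load("s7.npz");cv2.imwrite("pics/z7.png",overlay(s,(250,170,310,270),6,[]))
E
```

```text
eef_pos: [0.5281, 0.2733, 0.1256]
contact_force: [-2.5, -2.6, 26.8]
t 13.55 p [528.1 273.3 125.6] F [-2.51 -2.55 26.79] w 14.2 q [-0.15  0.53 -0.57  1.82  0.36  0.89 -2.11]
x [-0.941 -0.338 -0.005] y [ 0.005  0.001 -1.   ] z [ 0.338 -0.941  0.001]
```

View pics/z7.png

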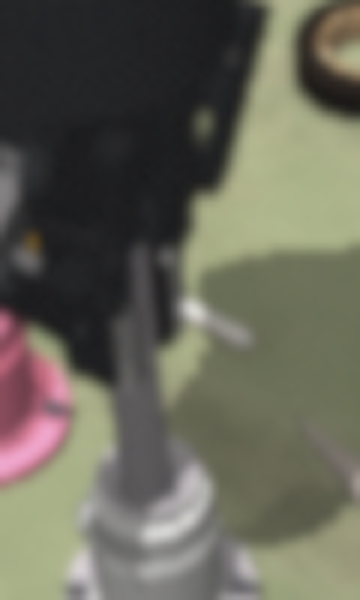

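```bash
python3 -m jog '[[[0,-0.5,0],0],[[0,-1,0],0],[[0,-1.5,0],0],[[0,-2,0],0],[[0,-2,0],0]]' | grep -E 'pos|force'; python3 -m jog '[[[0,-0.5,0],0],[[0,-1,0],0],[[0,-1,0],0]]' | grep -E 'pos|force'; python3 -m jog '[[[0,-0.5,0],0],[[0,-0.5,0],0],[[0,-0.5,0],0]]' | grep -E 'pos|force'
```

```text
eef_pos: [0.5274, 0.2729, 0.1258]
contact_force: [0.0, 0.3, 13.2]
eef_pos: [0.5271, 0.2727, 0.1259]
contact_force: [1.2, 1.3, 6.9]
eef_pos: [0.527, 0.2727, 0.1261]
contact_force: [2.5, 1.8, 6.9]
```

```bash
for k in 1; do python3 -m jog '[[[0,-0.5,0],0],[[0,-0.5,0],0],[[0,-0.5,0],0]]' | grep -E 'pos|force'; done; python3 -m jog '[[[0,-0.5,0],0],[[0,-0.5,0],0],[[0,-0.5,0],0]]' | grep -E 'pos|force';python3 -m jog '[[[0,-0.5,0],0],[[0,-0.5,0],0],[[0,-0.5,0],0]]' | grep -E 'pos|force'
```

```text
eef_pos: [0.5268, 0.2726, 0.1262]
contact_force: [3.8, 3.3, 5.2]
eef_pos: [0.5266, 0.2725, 0.1264]
contact_force: [4.2, 2.3, 2.1]
eef_pos: [0.5264, 0.2724, 0.1266]
contact_force: [4.6, 2.5, -0.2]
```

```bash
python3 -m jog '[[[-0.4,0,-0.1],0],[[-0.8,0,-0.2],0],[[-0.8,0,-0.2],0],[[-0.8,0,-0.2],0]]' | grep -E 'pos|force'; python3 -m jog '[[[0,-0.4,0],0],[[0,-0.4,0],0],[[0,-0.4,0],0]]' | grep -E 'pos|force'
```

```text
eef_pos: [0.5267, 0.2727, 0.1266]
contact_force: [3.6, 1.8, -0.3]
eef_pos: [0.5266, 0.2726, 0.1268]
contact_force: [5.3, 0.7, -4.0]
```

```bash
python3 -m jog '[[[-0.4,-0.4,0],0],[[-0.4,-0.4,0],0],[[-0.4,-0.4,0],0]]' | grep -E 'pos|force'; python3 -m jog '[[[0,-0.4,0],0],[[0,-0.4,0],0],[[0,-0.4,0],0]]' | grep -E 'pos|force'; python3 - <<'E'
from station import *
from h import *
rep(get_obs())
E
```

```text
eef_pos: [0.5269, 0.2727, 0.1273]
contact_force: [3.8, 1.2, -4.0]
eef_pos: [0.5269, 0.2728, 0.1279]
contact_force: [2.9, 0.3, -4.6]
t 16.4 p [526.9 272.8 127.9] F [ 2.89  0.25 -4.57] w 13.9 q [-0.15  0.52 -0.57  1.82  0.35  0.9  -2.11]
x [-0.941 -0.338  0.001] y [-0.001 -0.001 -1.   ] z [ 0.338 -0.941  0.   ]
```

```bash
python3 -m jog '[[[-0.3,-0.4,0],0],[[-0.3,-0.4,0],0],[[-0.3,-0.4,0],0]]' | grep -E 'pos|force'; python3 -m jog '[[[0,-0.4,0],0],[[0,-0.4,0],0],[[0,-0.4,0],0]]' | grep -E 'pos|force'
```

```text
eef_pos: [0.5272, 0.2729, 0.1283]
contact_force: [2.6, 0.0, -4.9]
eef_pos: [0.5271, 0.2729, 0.1285]
contact_force: [2.2, -0.2, -7.0]
```

```bash
python3 -m jog '[[[0,-0.3,0],0],[[0,-0.3,0],0],[[0,-0.3,0],0]]' | grep -E 'pos|force'
```

```text
eef_pos: [0.5271, 0.2729, 0.1286]
contact_force: [2.2, 0.2, -9.8]
```

```bash
python3 -m jog '[[[0,0.3,0],0],[[0,0.3,0],0],[[0,0.3,0],0],[[0,0.3,0],0]]' | grep -E 'pos|force'; python3 look.py 8; python3 - <<'E'
from h import *
a=load("s7.npz");s=load("s8.npz");cv2.imwrite("pics/z8.png",np.hstack([overlay(c,(250,210,300,270),8,[]) for c in(a,s)]))
E
```

```text
eef_pos: [0.5273, 0.2729, 0.1286]
contact_force: [2.0, -0.5, -9.2]
t 17.48 p [527.3 272.9 128.6] F [ 1.97 -0.53 -9.23] w 13.7 q [-0.15  0.52 -0.57  1.82  0.35  0.91 -2.11]
x [-0.941 -0.338  0.001] y [-0.001 -0.001 -1.   ] z [ 0.338 -0.941  0.   ]
```

View pics/z8.png

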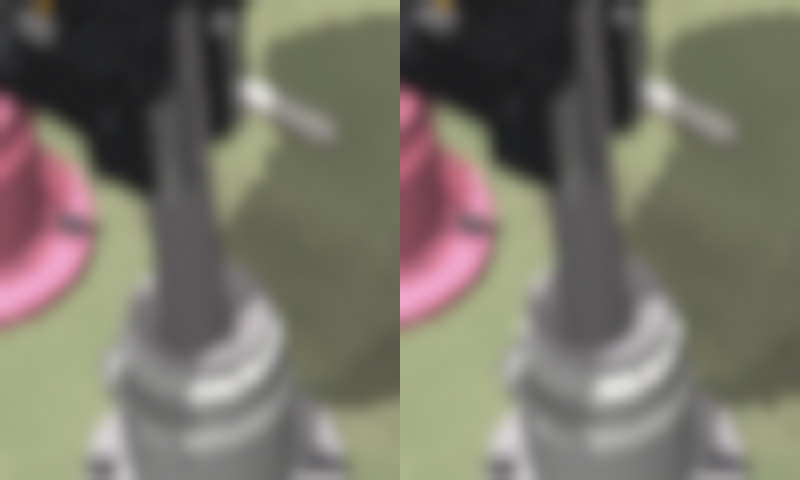

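```bash
python3 -m jog '[[[-0.2,0.4,0],0],[[-0.2,0.4,0],0],[[-0.2,0.4,0],0],[[-0.2,0.4,0],0]]' | grep -E 'pos|force'; python3 -m jog '[[[0,0.2,0],0],[[0,0.2,0],0],[[0,0.2,0],0],[[0,0.2,0],0]]' | grep -E 'pos|force'
```

```text
eef_pos: [0.5275, 0.2731, 0.1286]
contact_force: [1.1, -2.0, -7.1]
eef_pos: [0.5277, 0.2732, 0.1285]
contact_force: [0.6, -1.1, -3.5]
```

```bash
python3 -m jog '[[[0,0,0],0],[[0,0,0],0],[[0,0,0],0],[[0,0,0],0],[[0,0,0],0],[[0,0,0],0]]' 45; python3 look.py 9; python3 - <<'E'
from h import *
a=load("s8.npz");s=load("s9.npz");cv2.imwrite("pics/z9.png",np.hstack([overlay(c,(250,200,300,270),8,[]) for c in(a,s)]))
E
```

```text
t: 18.75
eef_pos: [0.5278, 0.2736, 0.1286]
tool_rot: [0.122, -0.121, 0.697, -0.696]
contact_force: [0.9, -0.0, 0.6]
gripper_width: 0.524
t 18.75 p [527.8 273.6 128.6] F [ 0.94 -0.03  0.59] w 44.7 q [-0.15  0.52 -0.57  1.81  0.35  0.9  -2.11]
x [-0.941 -0.338 -0.001] y [ 0.  0. -1.] z [ 0.338 -0.941 -0.   ]
```

View pics/z9.png

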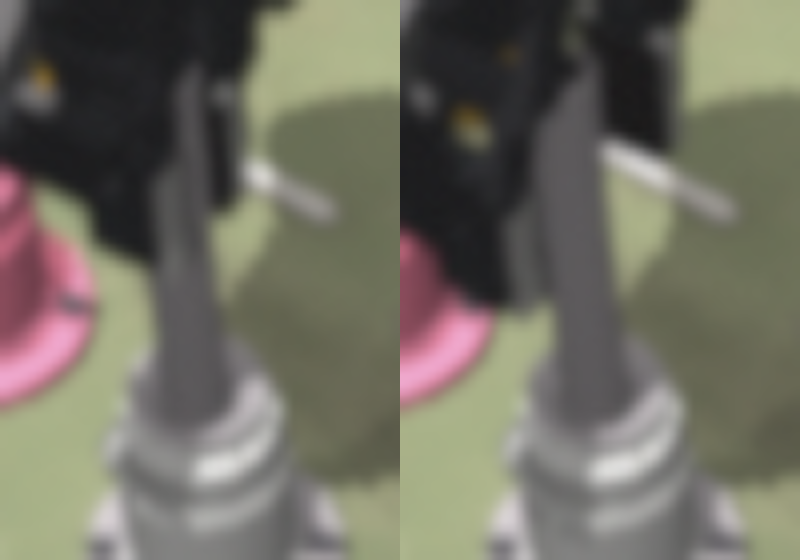

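```bash
python3 -m jog '[[[0,-5,0],0],[[0,-15,0],0],[[0,-30,0],0],[[0,-50,0],0],[[0,-75,0],0],[[0,-100,0],0],[[0,-125,0],0],[[0,-140,0],0],[[0,-140,0],0],[[40,-140,40],0],[[80,-140,80],0],[[120,-140,120],0],[[150,-140,150],0],[[150,-140,150],0],[[150,-140,150],0]]'; python3 look.py 10; python3 - <<'E'
from h import *
s=load("s10.npz");t=load("t10.npz")
cv2.imwrite("pics/z10.png",np.hstack([overlay(s,(240,170,310,290),5,[]),overlay(t,(235,150,315,270),5,[])]))
cv2.imwrite("pics/z10b.png",np.hstack([overlay(load("scene0.npz"),(253,235,303,285),8,[]),overlay(s,(253,235,303,285),8,[])]))
cv2.imwrite("pics/full10.png",s["img"][:,:,::-1])
E
```

```text
t: 20.1
eef_pos: [0.4339, 0.0742, 0.2672]
tool_rot: [-0.117, 0.12, -0.696, 0.699]
contact_force: [-0.3, -0.8, -0.2]
gripper_width: 0.527
t 20.1 p [433.9  74.2 267.2] F [-0.27 -0.78 -0.17] w 45.0 q [ 0.25  0.09 -0.59  2.01  0.06  1.07 -1.6 ]
x [-0.944 -0.33   0.005] y [-0.003 -0.005 -1.   ] z [ 0.33  -0.944  0.003]
```

View pics/z10.png

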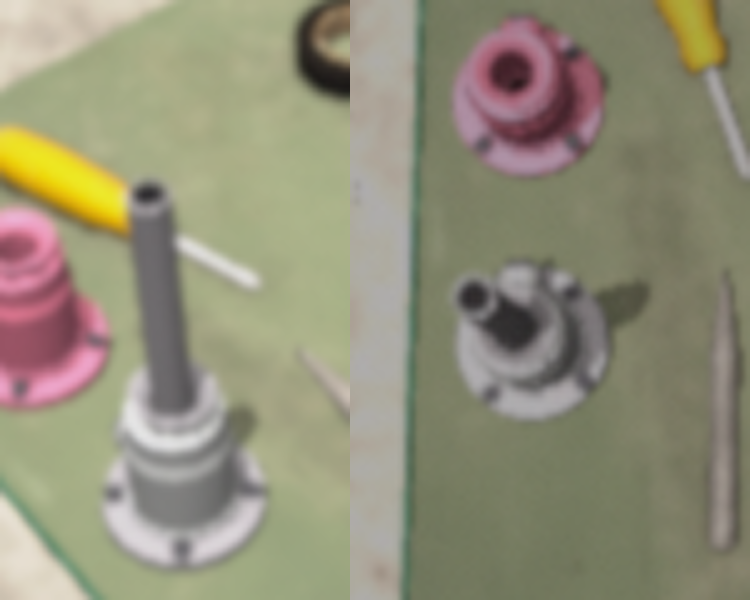

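View pics/z10b.png

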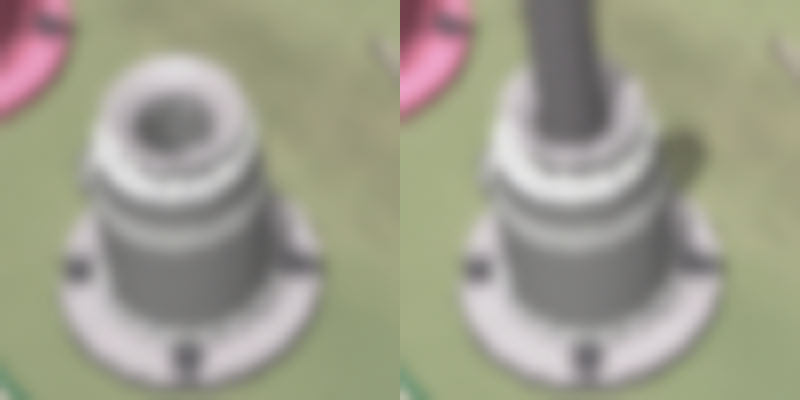

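View pics/full10.png

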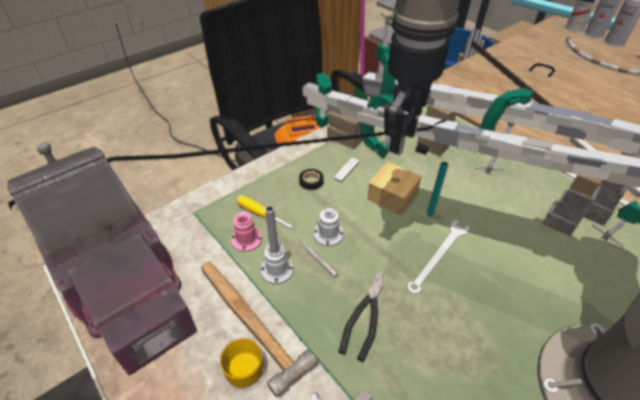

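```bash
python3 - <<'E'
from h import *
g=lambda f:cv2.cvtColor(load(f)["img"],cv2.COLOR_RGB2GRAY)
for f in("scene0.npz","s5.npz","s10.npz"):
    i=g(f); print(f); print(i[246:270,268:282:3].T)
s,t=load("s10.npz"),load("t10.npz")
print(tri(s,(240+150/5-.5,170+192/5-.5),t,(235+(476-350)/5-.5,150+297/5-.5)))
E
```

```text
scene0.npz
[[194 189 181 174 170 172 182 193 201 211 218 215 189 154 136 142 158 162
  149 130 120 117 118 119]
 [186 160 133 114 102 100 110 133 160 173 180 200 212 194 156 133 137 156
  166 157 136 124 121 121]
 [173 142 125 119 116 114 112 121 144 158 162 182 206 201 168 138 132 147
  164 164 145 128 121 120]
 [181 156 139 127 122 124 135 157 170 162 159 182 201 185 149 127 129 148
  160 153 133 121 118 118]
 [200 194 187 180 177 178 179 174 167 173 190 192 170 139 120 123 140 151
  145 128 116 112 111 111]]
s5.npz
[[151 137 129 125 122 121 123 128 136 149 173 193 188 162 144 151 168 173
  159 139 128 125 125 126]
 [ 97  97  93  91  89  89  91  97 106 121 147 185 207 195 162 141 145 163
  175 165 144 132 129 129]
 [ 89  89  89  89  88  89  89  91  99 110 123 142 166 176 163 144 141 155
  172 171 153 135 130 129]
 [ 85  85  85  85  86  92 111 143 160 157 162 191 211 194 158 135 138 155
  168 160 141 129 126 126]
 [114 118 126 130 138 156 171 173 170 180 196 198 176 146 128 131 148 160
  153 136 123 119 119 119]]
s10.npz
[[189 186 180 175 176 185 196 203 211 219 226 222 199 162 142 149 165 170
  157 137 126 124 124 125]
 [109 109 108 106 107 113 134 160 171 169 180 211 221 204 164 140 143 163
  175 164 143 130 127 127]
 [102 102 102 102 102 105 122 155 176 171 174 205 221 213 177 145 139 155
  173 172 153 134 128 127]
 [ 91  88  87  88  91 106 137 166 171 162 175 207 217 197 156 133 136 155
  168 160 140 127 124 124]
 [159 163 166 168 170 174 171 163 159 174 195 198 177 146 126 130 147 159
  152 134 122 117 117 117]]
[0.5267016  0.27243681 0.17806955]
```

```bash
python3 - <<'E'
from h import *
fs=("scene0.npz","s5.npz","s7.npz","s8.npz","s10.npz")
ims=[overlay(load(f),(258,236,292,268),14,[])[:, :] for f in fs]
ims=[cv2.resize(i,(476//3*1+0,448//3)) if 0 else i for i in ims]
cv2.imwrite("pics/col.png",cv2.resize(np.vstack([np.hstack([ims[0],ims[4]])]),None,fx=.8,fy=.8))
g=lambda f:cv2.cvtColor(load(f)["img"],cv2.COLOR_RGB2GRAY)
for u in (264,265,266,281,282,283,284):
    print(u); [print(f[:6].ljust(7),g(f)[238:262,u]) for f in("scene0.npz","s10.npz")]
E
```

```text
264
scene0  [156 158 160 160 160 160 161 161 162 163 165 168 176 182 184 186 189 182
 167 154 146 149 160 169]
s10.np  [165 167 168 168 168 168 169 170 173 175 176 180 187 194 195 196 198 192
 176 162 153 156 168 178]
265
scene0  [158 159 160 160 160 160 161 164 169 173 177 183 193 204 210 214 212 197
 171 152 146 151 160 162]
s10.np  [166 167 168 168 168 168 172 178 185 189 191 197 209 218 221 221 219 206
 180 159 153 159 168 170]
266
scene0  [158 160 160 160 159 160 164 172 180 186 189 192 197 206 215 220 220 213
 193 168 147 143 152 159]
s10.np  [164 167 168 168 168 170 180 190 198 200 201 205 214 221 225 227 227 221
 204 177 155 150 160 166]
281
scene0  [146 145 147 149 154 166 182 194 198 198 195 193 191 188 181 171 167 183
 194 178 146 121 117 131]
s10.np  [153 153 154 156 156 154 159 174 185 186 186 185 183 176 165 158 165 188
 199 184 152 126 123 137]
282
scene0  [146 145 146 148 150 155 164 176 186 193 195 194 191 183 174 169 173 180
 175 151 122 112 121 138]
s10.np  [153 152 153 155 156 157 164 179 189 189 188 186 180 169 161 164 176 186
 182 156 128 118 128 145]
283
scene0  [146 144 145 146 147 149 153 158 167 177 182 182 181 177 173 173 172 161
 143 121 109 114 127 137]
s10.np  [153 152 152 154 154 156 160 167 173 176 179 180 178 171 164 169 174 166
 147 126 114 119 133 144]
284
scene0  [146 144 145 145 145 145 147 150 155 160 167 171 176 177 171 163 149 130
 115 109 112 120 126 124]
s10.np  [154 152 152 152 153 153 155 159 162 164 170 176 179 173 157 148 143 131
 117 111 116 125 131 130]
```

View pics/col.png

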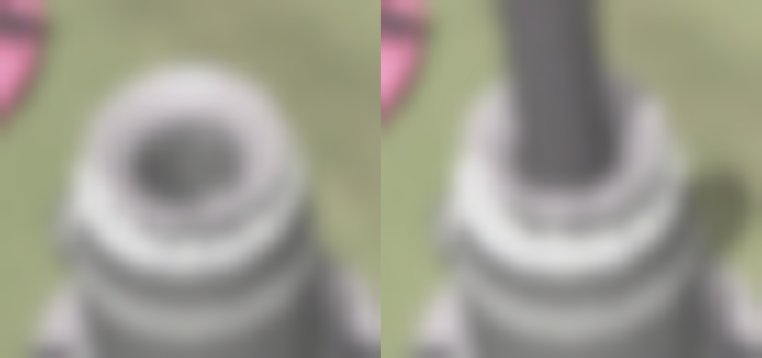

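```bash
python3 -m jog '[[[0,0,0],0],[[0,0,0],0],[[0,0,0],0],[[0,0,0],0]]'; python3 -c "
from station import *
print(hand_in())"
```

```text
t: 20.53
eef_pos: [0.4375, 0.0828, 0.2682]
tool_rot: [0.122, -0.122, 0.697, -0.696]
contact_force: [-0.3, 0.2, 0.7]
gripper_width: 0.531
the job is handed in; nothing more can be done
None
```

The tube is standing in the larger fitting, pushed fully home and then pulled back with the collar up. I let go of it and handed the job in at about 20.5 s.

- **Insertion:** the grip let go at a reading of 18.5 N, about 20 N on the tube once its weight is allowed for. The tube then slid on at about 12 N. It stopped solidly with its lower end about 44 mm below the rim, and I pushed to 27 N there (about 29 N with the weight), under the 40 N limit.
- **Locking:** the collar rose at about 2–3 N of pull and came up after about 2.6 mm. The reading then peaked at −9.8 N, about 7.8 N of pull after roughly 2 N of tube weight. That is above the 6–7 N you asked for and close to the 8 N limit, but the tube did not move further. I eased off to about 1.5 N before opening the fingers.
- **Last checks:**
  - The tube top measures 0.178 m from the two cameras, against 0.1785 m expected, so it should still press the seat by about 2.5 mm.
  - The collar's upper edge is about 1 pixel higher than at the start, which matches the 2.5 mm lift. Its lower band did not move; I took that to be the barrel's shoulder.
  - The other things on the bench look unmoved in the pictures, and the robot was touching nothing at hand-in.

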